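# String parts on two kitting posts in fitting order

## Task

Load the two kitting posts for the fitter. On the post with the round foot put the ball bearing first, then the plain sleeve on top of it, then the hexagon nut on top of that; on the post with the square foot put the round flange ring first and the square plate on top of it. Everything must sit flat, fully down on what is below it, and the marker, screwdriver and tweezers must be left lying where they are.

Things in the scene. Friction and masses are not known exactly. Their poses are not given: they have to be found in the camera images.
- post_round: Kitting post with a round aluminium foot, 66 mm across and 10 mm thick. Fixed, does not move. From the foot's top, 10 mm above the bench, a round post 16 mm across rises straight from the centre by 50 mm (tip 60 mm above the bench, its last 9 mm tapered). Origin: on the post's axis at the underside of the foot, on the bench; z up along the post.
- post_square: Kitting post with a square aluminium foot, 66 x 66 mm and 10 mm thick. Fixed, does not move. From the foot's top, 10 mm above the bench, a round post 16 mm across rises straight from the centre by 50 mm (tip 60 mm above the bench, its last 9 mm tapered). Origin: on the post's axis at the underside of the foot, on the bench; z up along the post.
- bearing: Steel ball bearing, outside diameter 52 mm, 15 mm high; two bright races with a dark, ball-filled gap between, with a round 26 mm bore right through its middle along its own z axis. It lies flat on the bench, loose. Origin: on the bore's axis, at the underside; z up.
- sleeve: Plain steel sleeve (short tube), the smallest round part: outside diameter 38 mm, 22 mm high, with a round 26 mm bore right through its middle along its own z axis. It lies flat on the bench, loose. Origin: on the bore's axis, at the underside; z up.
- hex_nut: Big dark steel hexagon nut, 48 mm across flats, 55 mm across corners, 18 mm high; one pair of flats faces along its own +y and -y axis (the others at 60 degree steps), with a round 26 mm bore right through its middle along its own z axis. It lies flat on the bench, loose. Origin: on the bore's axis, at the underside; z up.
- flange_ring: Round aluminium flange ring, outside diameter 58 mm, 16 mm high, six small dark holes round its top face, with a round 26 mm bore right through its middle along its own z axis. It lies flat on the bench, loose. Origin: on the bore's axis, at the underside; z up.
- square_plate: Square steel plate, 46 x 46 mm, 16 mm high, sides along its own x and y axes, a small dark dot near each corner, with a round 26 mm bore right through its middle along its own z axis. It lies flat on the bench, loose. Origin: on the bore's axis, at the underside; z up.
- marker_1: Red and white marker pen, 12 x 132 mm, 14 mm high, lying on the bench. Loose; to be left where it lies. Origin: under its middle, on the bench; its length runs along its own y axis.
- screwdriver_red: Screwdriver with a red handle, 22 x 164 mm, 21 mm high, lying on the bench. Loose; to be left where it lies. Origin: under its middle, on the bench; its length runs along its own y axis.
- tweezers_1: Steel tweezers with a blue end, 12 x 126 mm, 9 mm high, lying on the bench. Loose; to be left where it lies. Origin: under its middle, on the bench; its length runs along its own y axis.

How it is judged (in metres and radians):
At the end, for the whole second after the job is handed in: Round-footed post from below: bearing, sleeve, nut; square-footed: flange ring, square plate. Each within 8 mm of its post's axis, underside within 4 mm of its seated height above the bench (10, 25, 47; 10, 26 mm), level within 0.12 rad, at rest. No tool moved over 30 mm (z of bearing in the frame of post_round between 0.006 and 0.014 m and horizontal distance between each of bearing, sleeve, hex_nut and post_round below 0.008 m and angle between each of bearing, sleeve, hex_nut, flange_ring, square_plate's own z axis and vertical below 0.12 rad and linear speed of each of bearing, sleeve, hex_nut, flange_ring, square_plate below 0.01 m/s and z of sleeve in the frame of post_round between 0.021 and 0.029 m and z of hex_nut in the frame of post_round between 0.043 and 0.051 m and z of flange_ring in the frame of post_square between 0.006 and 0.014 m and horizontal distance between each of flange_ring, square_plate and post_square below 0.008 m and z of square_plate in the frame of post_square between 0.022 and 0.03 m); the robot touches nothing.
It fails at once if the marker pushed more than 30 mm from where it lay (distance of marker_1 from where it was at the start of the episode above 0.03 m).
It fails at once if the screwdriver pushed more than 30 mm from where it lay (distance of screwdriver_red from where it was at the start of the episode above 0.03 m).
It fails at once if the tweezers pushed more than 30 mm from where it lay (distance of tweezers_1 from where it was at the start of the episode above 0.03 m).
It also fails if it takes over 128 s, if anything falls off the work surface, if the arm or the gripper's body presses on something with over 40 N, if the wrist force passes 120 N, or if a joint passes its speed limit or range.

## Robot

A 6-joint arm with a two-finger parallel gripper is mounted at the origin on a cart in front of the work surface, level with it; the furniture and walls round the work are solid. World frame = base frame: x ahead of the robot, y to its left, z up, the work surface at z = 0. Lengths are in mm, angles in rad, forces in N, time in s.
With the tool pointing down it reaches from about 350 to 725 mm from the base axis. Payload 4.3 kg.
Tool frame: the origin (TCP) lies between the finger pads; the fingertips stand tcp_to_tips ahead of it and the grasp point (between the pads) lies 2 mm behind it (tcp_to_tips is the distance from the TCP to the fingertips, in mm); z points along the fingers, y is the line along which they close (so a half turn about z gives the same grasp; the last joint's range is limited). The gripper opens to 85 mm and grips with 20 to 120 N. Pads are 22 mm wide; open, the fingers measure 114 mm over their backs; the gripper's body (76 mm by 85 mm) begins 54 mm behind the grasp point. The pads swing forward as they close: fully open they stand 13 mm farther back than shut.
Start: joints at [1.033, 0.377, 0.081, 1.274, 0, 1.46], TCP at [238.561, 523.215, 248.329] pointing down, gripper open.
Joint ranges: [-2.72, 2.72], [-0.84, 1.66], [-1.02, 1.22], [-1.77, 2.12], [-1.37, 1.28], [-3.14, 3.14]. Speed limits (rad/s): [2.57, 2.57, 3.14, 3.14, 3.14, 3.14].

## Interface

Orientations are given as a rotation vector (axis times angle).
In Python, from rig import get_state, snapshot, camera_model, job_done, tcp_to_tips gives the robot as it stands.
- The arm moves only by the tool drive_tool, never from a script. Its argument "plan" is a list that holds one entry, the list of rows, each a list of 7 numbers: the shift along the tool's x, y, z in cm, then the turn, a rotation vector about the tool's x, y, z in rad, then the opening in per cent of the stroke, from 0 (shut) to 100 (fully open). A call has 1 to 12 rows; each row is the pose to reach, as a shift and turn from the pose commanded when the call began, along the tool's axes at that moment; what a row does not reach only later rows make up. A row lasts 1/8 s, in which the tool goes at most 62.5 mm and 10.7 degrees, less where a joint would pass 70% of its speed; a pose out of reach is approached as far as the arm can. A call with a gripper value outside its range is refused whole. The fingers move at their own pace and stop on an object; the grip force is fixed at half the most. Time passes only in rows, so rows that repeat a pose let the fingers close. It gives the time, the measured TCP pose, the force, the opening and the grip force at its end, in the units of the state.
- get_state(): the state, without advancing time (a new reading comes with each control period).
- snapshot(name): name is "scene" or "top"; returns the picture (420x560x3 uint8, red, green, blue); there is no depth.
- camera_model(name): a dict with "vertical_fov" (degrees; the focal length in pixels is half the picture's height over the tangent of half this angle, whatever the lens; pixels are square), "cx", "cy" (the principal point, pixels), "pose" (4x4, takes a point from camera to world coordinates). Camera axes: x right, y up, looking along -z (the intrinsics and any distortion apply to the point x, -y, -z); pixel columns grow to the right and rows downward; lengths in mm; the calibration is good to about 2 mm. A picture is of the moment at which its call begins. camera_model takes no time and is no camera call.
- job_done(): hands the job in; it is judged then, once.
The state is a dict: "clock": time; "joint_positions": joint angles; "dq": joint speeds; "tau": joint torques, N m; "tool_pos": TCP position; "tcp_rot": TCP orientation; "contact_force": force on the tool from outside, world axes, zero at the start; "moment": the same for the moment, N m; "finger_gap": opening from 0.0 (shut) to 1.0 (fully open); "grip_force": force on a finger pad.
Only numpy, scipy, OpenCV 4.12 (cv2) and the standard library are available. Lean on these libraries where they do the work, as an engineer would, in place of code of your own. Each camera call takes 0.05 s, during which the arm holds its last target. There are 200 camera calls.

## Working session

There is one attempt and no reset: what is moved stays moved. The work goes in short steps, Python scripts to look and compute and a tool call to move; the robot and the scene stay as the last step left them, time stands still between calls to the robot, and variables do not carry over. Pictures are saved under pics/ and viewed, at most 14 in all, crops included, and the job is handed in when it is done.

Besides the shell and the picture viewer there is one more tool, called after "Call:" as a command line: name --argument value ..., lists and objects as JSON in quotes. drive_tool: Moves the arm, as the interface text tells. Its arguments: {"type":"object","properties":{"plan":{"type":"array","items":{"type":"array","items":{"type":"array","items":{"type":"number"}}}}},"required":["plan"]}

```bash
mkdir -p pics; ls; python3 - <<'E'
from rig import *
import cv2
print(get_state(), tcp_to_tips)
for n in("top","scene"):
    cv2.imwrite(f"pics/{n}0.png",snapshot(n)[:,:,::-1]); print(n,camera_model(n))
E
```

```text
pics
{'clock': 0.0, 'joint_positions': array([ 1.03269121e+00,  3.78097029e-01,  7.96806767e-02,  1.27437489e+00,
       -7.43285117e-07,  1.46047847e+00]), 'dq': array([-0.00154942, -0.00031297, -0.00143717, -0.0013805 ,  0.0008401 ,
       -0.00057214]), 'tau': array([-1.76330959e-03, -4.63602412e+01,  2.69878346e+01,  2.08842015e-02,
       -1.77548218e-04, -4.38317670e-05]), 'tool_pos': array([238.24551035, 522.67636256, 247.36263665]), 'tcp_rot': array([-6.66719508e-01, -3.06937983e+00,  2.97012469e-03]), 'contact_force': array([-0.69107443, -0.09632945,  0.15336152]), 'moment': array([ 0.00718046, -0.05868427, -0.02075827]), 'grip_force': 0.0, 'finger_gap': 0.998401924127053} 17.0
top {'vertical_fov': 42.39210037503625, 'cx': 287.20798045821283, 'cy': 210.49153764361697, 'pose': array([[-2.72058087e-02,  9.92225880e-01, -1.21439888e-01,
         3.54126297e+02],
       [-9.99332570e-01, -2.99588554e-02, -2.09017068e-02,
         3.27705731e+01],
       [-2.43774145e-02,  1.20790188e-01,  9.92378694e-01,
         1.33147690e+03],
       [ 0.00000000e+00,  0.00000000e+00,  0.00000000e+00,
         1.00000000e+00]])}
scene {'vertical_fov': 54.29501795746799, 'cx': 283.9343455606372, 'cy': 208.94135770073007, 'pose': array([[ 6.31064891e-01,  5.77293575e-01, -5.18159466e-01,
         4.58737680e+01],
       [-7.75730036e-01,  4.69529417e-01, -4.21645630e-01,
        -3.28627838e+02],
       [-1.22201501e-04,  6.68037614e-01,  7.44127496e-01,
         7.18974066e+02],
       [ 0.00000000e+00,  0.00000000e+00,  0.00000000e+00,
         1.00000000e+00]])}
```

View pics/top0.png

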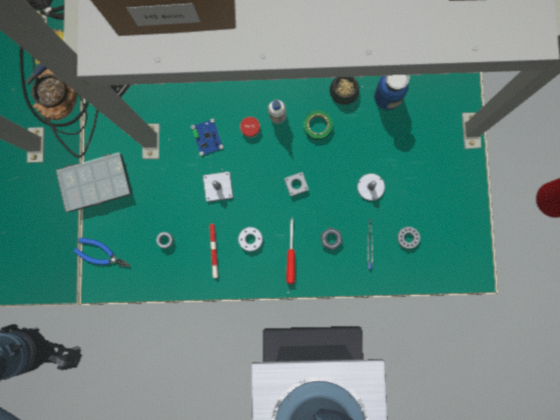

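View pics/scene0.png

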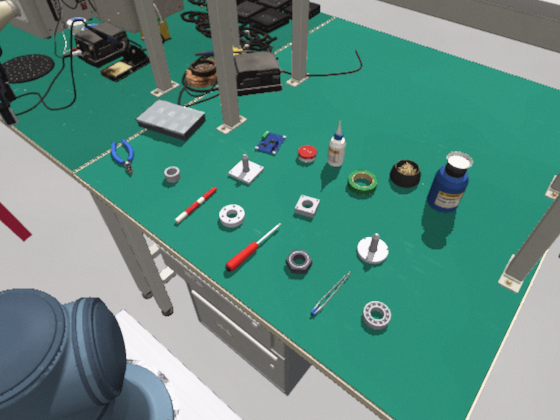

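The top view shows, along the row at about v=240, the sleeve (165,240), marker (213,250), flange ring (250,239), screwdriver (291,255), nut (332,239), tweezers (370,245) and bearing (409,238). Above them are the square post (218,186), plate (296,184) and round post (371,187). The scene view agrees with this.

```bash
cat > h.py <<'E'
import numpy as np, cv2
from rig import *
def ray(n,u,v,z):
    c=camera_model(n); f=210/np.tan(np.radians(c["vertical_fov"])/2); P=c["pose"]
    d=P[:3,:3]@np.array([(u-c["cx"])/f,-(v-c["cy"])/f,-1]); o=P[:3,3]
    return (o+d*(z-o[2])/d[2])[:2]
def proj(n,p):
    c=camera_model(n); f=210/np.tan(np.radians(c["vertical_fov"])/2); P=c["pose"]
    q=P[:3,:3].T@(np.array(p)-P[:3,3]); return np.array([c["cx"]-f*q[0]/q[2],c["cy"]+f*q[1]/q[2]])
T={"sleeve":((165,240),(172,174),11),"post_square":((218,186),(246,172),5),"marker":((213,250),(196,205),7),"flange":((250,239),(232,216),8),
"plate":((296,184),(307,206),8),"driver":((291,265),(240,257),10),"nut":((332,239),(299,262),9),"post_round":((371,187),(373,252),5),"tweez":((370,245),(331,293),4),"bearing":((409,238),(377,315),7.5)}
def measure(n,names=T):
    im=cv2.resize(snapshot(n),None,fx=4,fy=4,interpolation=cv2.INTER_CUBIC)
    hsv=cv2.cvtColor(im,cv2.COLOR_RGB2HSV)
    bg=cv2.inRange(hsv,(65,120,0),(95,255,255)); m=255-bg
    cs,_=cv2.findContours(m,cv2.RETR_EXTERNAL,cv2.CHAIN_APPROX_NONE); r={}
    for k in names:
        uv=T[k][0 if n=="top" else 1]
        c=max((c for c in cs if cv2.contourArea(c)>400),key=lambda c:cv2.pointPolygonTest(c,(4.*uv[0]+2,4.*uv[1]+2),True))
        M=cv2.moments(c); g=np.array([M["m10"],M["m01"]])/M["m00"]
        f=lambda q:ray(n,(q[0]+.5)/4-.5,(q[1]+.5)/4-.5,T[k][2])
        b=np.array([f(q) for q in cv2.boxPoints(cv2.minAreaRect(c))]); e=b[1]-b[0],b[2]-b[1]
        L=max(e,key=np.linalg.norm)
        r[k]=f(g); print(n,k,f(g).round(1),"size",[round(float(np.linalg.norm(x)),1) for x in e],"ang long",round(float(np.degrees(np.arctan2(L[1],L[0]))),1))
    return r
E
python3 - <<'E'
from h import *
measure("top"); measure("scene")
E
```

```text
top sleeve [515.6  38.9] size [1445.7, 1030.7] ang long -92.3
top post_square [516.3  38.9] size [1452.3, 1035.4] ang long -92.3
top marker [516.1  38.9] size [1450.1, 1033.8] ang long -92.3
top flange [516.   38.9] size [1449.0, 1033.0] ang long -92.3
top plate [516.   38.9] size [1449.0, 1033.0] ang long -92.3
top driver [515.7  38.9] size [1446.8, 1031.5] ang long -92.3
top nut [515.8  38.9] size [1447.9, 1032.3] ang long -92.3
top post_round [516.3  38.9] size [1452.3, 1035.4] ang long -92.3
top tweez [516.4  38.9] size [1453.4, 1036.2] ang long -92.3
top bearing [516.   38.9] size [1449.5, 1033.4] ang long -92.3
scene sleeve [452.8 365.6] size [41.0, 64.9] ang long -119.2
scene post_square [584.7 236.3] size [96.6, 86.4] ang long 13.4
scene marker [419.7 245.6] size [139.2, 21.9] ang long 3.4
scene flange [449.4 155. ] size [62.0, 73.3] ang long -137.2
scene plate [582.5  39.1] size [65.5, 56.3] ang long 26.1
scene driver [394.   57.5] size [167.8, 31.0] ang long -4.0
scene nut [445.3 -42.9] size [56.1, 59.9] ang long -143.5
scene post_round [ 572.4 -145.4] size [76.5, 75.4] ang long -13.6
scene tweez [ 422.9 -136.3] size [130.6, 16.6] ang long -1.3
scene bearing [ 442.6 -231.2] size [62.5, 54.9] ang long 8.9
```

```bash
sed -i 's/^    cs,_=/    if n=="top": q=np.zeros_like(m); q[4*150:4*292,4*135:4*480]=255; m\&=q\n    cs,_=/' h.py
python3 - <<'E'
from h import *
measure("top")
for n in ("top","scene"):
  im=snapshot(n); 
  # shelf posts / overhead
print(ray("top",280,70,0),ray("top",150,140,0),ray("top",470,130,0))
u=[T[k][0] for k in ("plate","nut")]
im=snapshot("top"); 
a=cv2.resize(im[165:265,150:430],(784,280),interpolation=cv2.INTER_CUBIC)
b=cv2.resize(np.hstack([im[165:205,275:315],im[220:260,312:352],im[165:205,198:238]]),(780,260),interpolation=cv2.INTER_CUBIC)
cv2.imwrite("pics/c1.png",np.vstack([a,cv2.copyMakeBorder(b,0,0,0,4,0)])[:,:,::-1])
E
```

```text
top sleeve [452.6 364.3] size [40.9, 43.8] ang long -109.9
top post_square [582.7 232.7] size [71.8, 71.2] ang long -83.8
top marker [422.3 244.5] size [17.1, 137.0] ang long -177.0
top flange [448.9 153.7] size [62.0, 62.0] ang long -154.8
top plate [582.  37.] size [50.9, 51.9] ang long -162.4
top driver [399.   55.6] size [26.4, 164.2] ang long 178.3
top nut [444.3 -44.4] size [54.7, 50.2] ang long -53.8
top post_round [ 569.7 -147.2] size [70.1, 69.9] ang long -46.6
top tweez [ 395.5 -137.2] size [15.2, 62.5] ang long 177.3
top bearing [ 441.3 -232.5] size [55.9, 54.9] ang long -91.7
[879.69906804  69.40174552] [707.40272861 403.48911361] [ 706.06941119 -402.01285356]
```

View pics/c1.png

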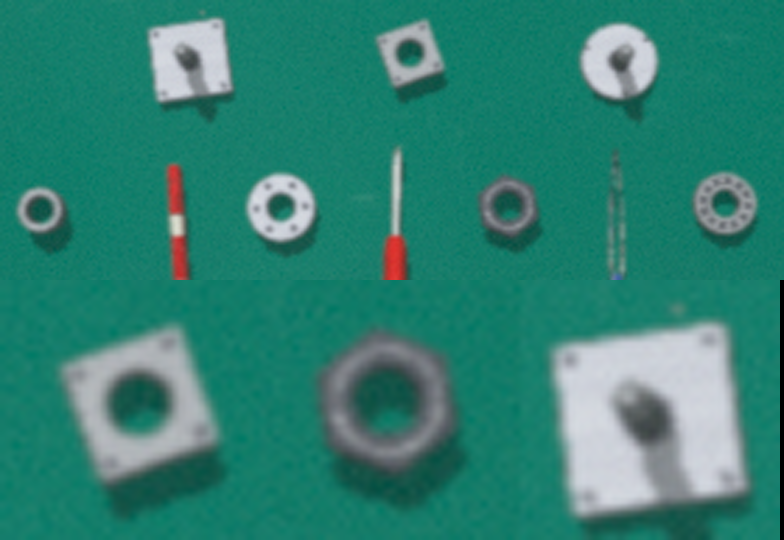

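The crop shows the nut with corners roughly along ±x and the plate turned about 18° (closing at 17.6°). All parts have clear space around them. I'll do the flange ring first.

```bash
cat >> h.py <<'E'
def go(x,y,z,yaw):
    s=get_state(); R=cv2.Rodrigues(np.array(s["tcp_rot"]))[0]
    t=R[:,1]; cur=np.degrees(np.arctan2(t[1],t[0])); d=(yaw-cur+90)%180-90
    a=np.radians(cur); R=np.array([[np.sin(a),np.cos(a),0],[-np.cos(a),np.sin(a),0],[0,0,-1]])
    sh=R.T@(np.array([x,y,z])-s["tool_pos"])/10
    print("shift cm",sh.round(2),"turn z",round(-np.radians(d),3),"yaw",round(cur,1),"tilt",round(float(np.degrees(np.arccos(-cv2.Rodrigues(np.array(s['tcp_rot']))[0][2,2]))),2),"pos",s["tool_pos"].round(1),"F",s["contact_force"].round(1),"gap",round(s["finger_gap"],3),"t",s["clock"])
E
python3 -c "
from h import *
go(449.2,154.3,110,0)"
```

```text
shift cm [ 34.47 -24.82  13.82] turn z 1.143 yaw 65.5 tilt 0.01 pos [238.5 523.1 248.2] F [ 0.6 -0.5 -1.1] gap 1.0 t 0.4
```

```bash
sed -i 's/\[\[np.sin(a),np.cos(a),0\],\[-np.cos(a),np.sin(a),0\]/[[-np.sin(a),np.cos(a),0],[np.cos(a),np.sin(a),0]/' h.py
python3 -c "
from h import *
go(449.2,154.3,110,0)"
```

```text
shift cm [-34.47 -24.82  13.82] turn z 1.143 yaw 65.5 tilt 0.01 pos [238.5 523.1 248.2] F [ 0.6 -0.5 -1.1] gap 1.0 t 0.4
```

Call:
drive_tool --plan '[[[-34.5, -24.8, 13.8, 0, 0, 1.143, 100], [-34.5, -24.8, 13.8, 0, 0, 1.143, 100], [-34.5, -24.8, 13.8, 0, 0, 1.143, 100], [-34.5, -24.8, 13.8, 0, 0, 1.143, 100], [-34.5, -24.8, 13.8, 0, 0, 1.143, 100], [-34.5, -24.8, 13.8, 0, 0, 1.143, 100], [-34.5, -24.8, 13.8, 0, 0, 1.143, 100], [-34.5, -24.8, 13.8, 0, 0, 1.143, 100], [-34.5, -24.8, 13.8, 0, 0, 1.143, 100], [-34.5, -24.8, 13.8, 0, 0, 1.143, 100], [-34.5, -24.8, 13.8, 0, 0, 1.143, 100], [-34.5, -24.8, 13.8, 0, 0, 1.143, 100]]]'

```text
clock: 1.9
tool_pos: [449.4, 155.4, 110.6]
tcp_rot: [2.219, 2.223, 0.001]
contact_force: [-0.7, 0.2, -0.1]
finger_gap: 0.999
grip_force: 0.0
```

```bash
python3 -c "
from h import *
go(449.2,154.3,18,0)"
```

```text
shift cm [-0.11 -0.02  9.26] turn z 0.002 yaw 0.1 tilt 0.04 pos [449.4 155.4 110.6] F [-0.7  0.2 -0.1] gap 0.999 t 1.9
```

Call:
drive_tool --plan '[[[-0.1, 0, 5.0, 0, 0, 0, 100], [-0.1, 0, 8.0, 0, 0, 0, 100], [-0.1, 0, 9.2, 0, 0, 0, 100], [-0.1, 0, 9.2, 0, 0, 0, 100], [-0.1, 0, 9.2, 0, 0, 0, 40], [-0.1, 0, 9.2, 0, 0, 0, 40], [-0.1, 0, 9.2, 0, 0, 0, 40], [-0.1, 0, 9.2, 0, 0, 0, 40], [-0.1, 0, 9.2, 0, 0, 0, 40], [-0.1, 0, 9.2, 0, 0, 0, 40], [-0.1, 0, 9.2, 0, 0, 0, 40], [-0.1, 0, 9.2, 0, 0, 0, 40]]]'

```text
clock: 3.4
tool_pos: [450.8, 153.8, 20.3]
tcp_rot: [2.22, 2.221, 0.004]
contact_force: [-2.6, -0.8, 10.6]
finger_gap: 0.641
grip_force: 61.3
```

```bash
python3 -c "
from h import *
cv2.imwrite('pics/g1.png',cv2.resize(snapshot('scene')[100:300,140:340],(600,600))[:,:,::-1])
go(582.9,233,110,0)"
```

```text
shift cm [ 7.92 13.21 -8.97] turn z 0.0 yaw 0.0 tilt 0.17 pos [450.8 153.8  20.3] F [-2.8 -0.6 10.2] gap 0.645 t 3.45
```

View pics/g1.png

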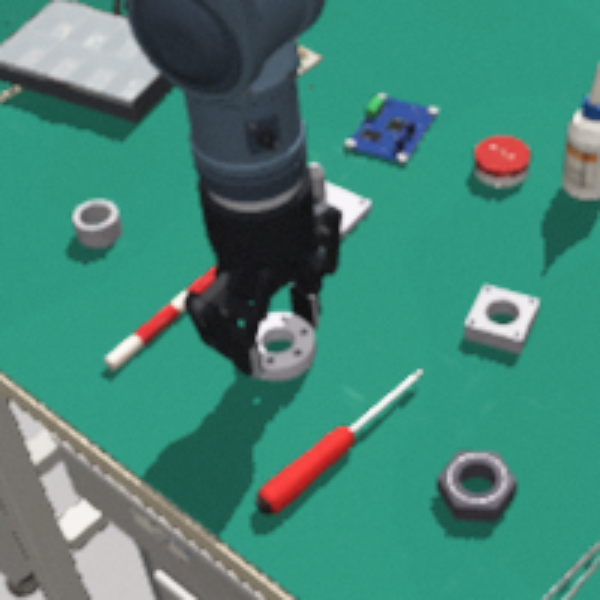

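Call:
drive_tool --plan '[[[0, 0, -3, 0, 0, 0, 40], [0, 0, -8, 0, 0, 0, 40], [2, 3, -9, 0, 0, 0, 40], [5, 8, -9, 0, 0, 0, 40], [7, 12, -9, 0, 0, 0, 40], [7.9, 13.2, -9, 0, 0, 0, 40], [7.9, 13.2, -9, 0, 0, 0, 40], [7.9, 13.2, -9, 0, 0, 0, 40], [7.9, 13.2, -9, 0, 0, 0, 40]]]'

```text
clock: 4.58
tool_pos: [580.6, 231.9, 108.5]
tcp_rot: [-2.222, -2.221, 0.001]
contact_force: [0.4, -0.3, -0.3]
finger_gap: 0.639
grip_force: 64.8
```

```bash
python3 -c "
from h import *
a=snapshot('scene')[80:230,170:320];b=snapshot('top')[140:230,170:260]
cv2.imwrite('pics/g2.png',np.hstack([cv2.resize(a,(400,400)),cv2.resize(b,(400,400))])[:,:,::-1])
go(583,233,31,0)"
```

```text
shift cm [0.1  0.2  7.75] turn z -0.0 yaw -0.0 tilt 0.02 pos [581.  232.  108.5] F [ 0.8  0.2 -1. ] gap 0.64 t 4.675
```

View pics/g2.png

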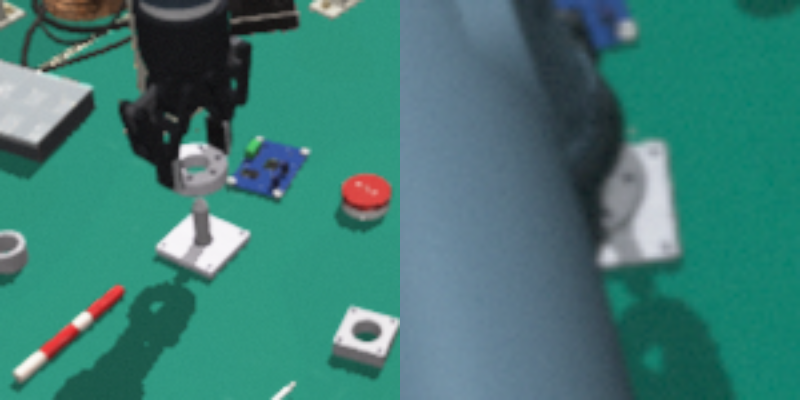

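The ring is held level directly over the square-footed post, so I'll lower it.

Call:
drive_tool --plan '[[[0.1, 0.2, 0, 0, 0, 0, 40], [0.1, 0.2, 2, 0, 0, 0, 40], [0.1, 0.2, 4, 0, 0, 0, 40], [0.1, 0.2, 6, 0, 0, 0, 40], [0.1, 0.2, 7.3, 0, 0, 0, 40], [0.1, 0.2, 7.9, 0, 0, 0, 40], [0.1, 0.2, 7.9, 0, 0, 0, 40]]]'

```text
clock: 5.55
tool_pos: [583.8, 233.5, 30.5]
tcp_rot: [2.221, 2.221, 0.001]
contact_force: [-1.3, -0.2, 2.7]
finger_gap: 0.644
grip_force: 65.2
```

Call:
drive_tool --plan '[[[0, 0, 0, 0, 0, 0, 90], [0, 0, 0, 0, 0, 0, 90], [0, 0, 0, 0, 0, 0, 90], [0, 0, -2, 0, 0, 0, 90], [0, 0, -6, 0, 0, 0, 100], [0, 0, -9, 0, 0, 0, 100], [0, 0, -9, 0, 0, 0, 100]]]'

```text
clock: 6.42
tool_pos: [585.9, 234.1, 122.3]
tcp_rot: [2.219, 2.219, 0.009]
contact_force: [0.5, 0.6, -0.2]
finger_gap: 1.001
grip_force: 0.0
```

```bash
python3 -c "
from h import *
go(582,37.7,110,17.6)"
```

```text
shift cm [-19.64  -0.39   1.23] turn z -0.307 yaw 0.0 tilt 0.36 pos [585.9 234.1 122.3] F [ 0.5  0.6 -0.2] gap 1.001 t 6.425
```

Call:
drive_tool --plan '[[[-6, -0.4, 1.2, 0, 0, -0.15, 100], [-12, -0.4, 1.2, 0, 0, -0.307, 100], [-17, -0.4, 1.2, 0, 0, -0.307, 100], [-19.6, -0.4, 1.2, 0, 0, -0.307, 100], [-19.6, -0.4, 1.2, 0, 0, -0.307, 100], [-19.6, -0.4, 1.2, 0, 0, -0.307, 100], [-19.6, -0.4, 1.2, 0, 0, -0.307, 100]]]'

```text
clock: 7.3
tool_pos: [579.3, 38.7, 106.9]
tcp_rot: [-1.853, -2.536, 0.0]
contact_force: [-1.0, -0.2, -0.5]
finger_gap: 1.003
grip_force: 0.0
```

```bash
python3 -c "
from h import *
go(582,37.7,22,17.6)
measure('top',['post_square'])"
```

```text
shift cm [-0.17  0.23  8.49] turn z 0.001 yaw 17.7 tilt 0.04 pos [579.3  38.7 106.9] F [-1.  -0.2 -0.5] gap 1.003 t 7.3
top post_square [582.8 232.7] size [71.8, 71.5] ang long -83.9
```

Call:
drive_tool --plan '[[[-0.2, 0.2, 4, 0, 0, 0, 100], [-0.2, 0.2, 7, 0, 0, 0, 100], [-0.2, 0.2, 8.4, 0, 0, 0, 100], [-0.2, 0.2, 8.4, 0, 0, 0, 100], [-0.2, 0.2, 8.4, 0, 0, 0, 30], [-0.2, 0.2, 8.4, 0, 0, 0, 30], [-0.2, 0.2, 8.4, 0, 0, 0, 30], [-0.2, 0.2, 8.4, 0, 0, 0, 30], [-0.2, 0.2, 8.4, 0, 0, 0, 30], [-0.2, 0.2, 8.4, 0, 0, 0, 30], [-0.2, 0.2, 8.4, 0, 0, 0, 30]]]'

```text
clock: 8.72
tool_pos: [583.6, 36.1, 25.0]
tcp_rot: [1.854, 2.533, 0.003]
contact_force: [-0.7, 0.3, 5.8]
finger_gap: 0.514
grip_force: 61.4
```

```bash
python3 -c "
from h import *
a=snapshot('scene')[80:230,200:380];b=snapshot('scene')[100:200,200:320]
cv2.imwrite('pics/g3.png',np.hstack([cv2.resize(a,(400,333)),cv2.resize(b,(400,333))])[:,:,::-1])
go(583,232.9,120,17.6)"
```

```text
shift cm [18.77  5.89 -9.5 ] turn z -0.0 yaw 17.6 tilt 0.19 pos [583.6  36.1  25. ] F [0.2 0.2 4.8] gap 0.517 t 8.825
```

View pics/g3.png

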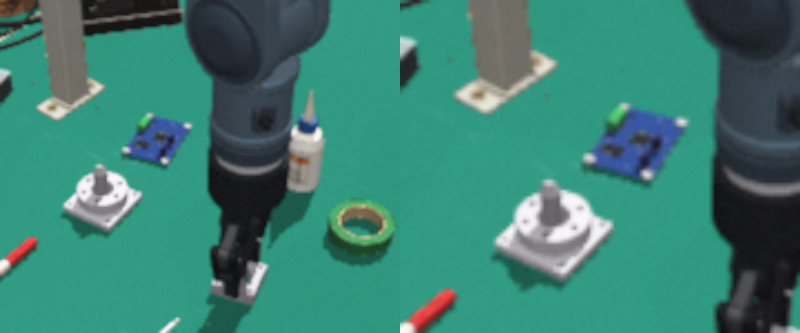

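The flange ring is seated on its foot, and the plate is gripped.

Call:
drive_tool --plan '[[[0, 0, -3, 0, 0, 0, 30], [0, 0, -8, 0, 0, 0, 30], [4, 1, -9.5, 0, 0, 0, 30], [10, 3, -9.5, 0, 0, 0, 30], [15, 5, -9.5, 0, 0, 0, 30], [18.6, 5.9, -9.5, 0, 0, 0, 30], [18.6, 5.9, -9.5, 0, 0, 0, 30], [18.6, 5.9, -9.5, 0, 0, 0, 30], [18.6, 5.9, -9.5, 0, 0, 0, 30], [18.6, 5.9, -9.5, 0, 0, 0, 30]]]'

```text
clock: 10.07
tool_pos: [582.3, 230.1, 118.4]
tcp_rot: [-1.858, -2.533, 0.0]
contact_force: [0.4, -0.6, -1.0]
finger_gap: 0.514
grip_force: 61.7
```

```bash
python3 -c "
from h import *
go(583.5,231.5,51,17.6)"
```

```text
shift cm [0.1  0.16 6.74] turn z -0.002 yaw 17.5 tilt 0.01 pos [582.3 230.1 118.4] F [ 0.4 -0.6 -1. ] gap 0.514 t 10.075
```

Call:
drive_tool --plan '[[[0.1, 0.1, 0, 0, 0, 0, 30], [0.1, 0.1, 2, 0, 0, 0, 30], [0.1, 0.1, 4, 0, 0, 0, 30], [0.1, 0.1, 5.5, 0, 0, 0, 30], [0.1, 0.1, 6.2, 0, 0, 0, 30], [0.1, 0.1, 6.6, 0, 0, 0, 30], [0.1, 0.1, 6.6, 0, 0, 0, 30], [0.1, 0.1, 6.6, 0, 0, 0, 30]]]'

```text
clock: 11.08
tool_pos: [583.3, 232.7, 53.0]
tcp_rot: [1.855, 2.534, 0.002]
contact_force: [0.9, 0.3, -1.4]
finger_gap: 0.512
grip_force: 61.7
```

Call:
drive_tool --plan '[[[0, 0, 0.2, 0, 0, 0, 30], [0, 0, 0.2, 0, 0, 0, 30], [0, 0, 0.2, 0, 0, 0, 75], [0, 0, 0.2, 0, 0, 0, 75], [0, 0, 0.1, 0, 0, 0, 90], [0, 0, -2, 0, 0, 0, 90], [0, 0, -6, 0, 0, 0, 100], [0, 0, -8, 0, 0, 0, 100], [0, 0, -8, 0, 0, 0, 100]]]'

```text
clock: 12.2
tool_pos: [584.3, 233.0, 134.3]
tcp_rot: [1.854, 2.533, 0.006]
contact_force: [0.9, 0.9, -0.1]
finger_gap: 1.006
grip_force: 0.0
```

```bash
python3 -c "
from h import *
go(441.6,-232,120,0)"
```

```text
shift cm [-40.01 -27.66   1.43] turn z 0.307 yaw 17.6 tilt 0.25 pos [584.3 233.  134.3] F [ 0.9  0.9 -0.1] gap 1.006 t 12.2
```

Call:
drive_tool --plan '[[[-40, -27.6, 1.4, 0, 0, 0.307, 100], [-40, -27.6, 1.4, 0, 0, 0.307, 100], [-40, -27.6, 1.4, 0, 0, 0.307, 100], [-40, -27.6, 1.4, 0, 0, 0.307, 100], [-40, -27.6, 1.4, 0, 0, 0.307, 100], [-40, -27.6, 1.4, 0, 0, 0.307, 100], [-40, -27.6, 1.4, 0, 0, 0.307, 100], [-40, -27.6, 1.4, 0, 0, 0.307, 100], [-40, -27.6, 1.4, 0, 0, 0.307, 100], [-40, -27.6, 1.4, 0, 0, 0.307, 100], [-40, -27.6, 1.4, 0, 0, 0.307, 100], [-40, -27.6, 1.4, 0, 0, 0.307, 100]]]'

```text
clock: 13.7
tool_pos: [440.8, -231.0, 118.1]
tcp_rot: [-2.219, -2.223, -0.0]
contact_force: [0.4, -0.9, -0.4]
finger_gap: 1.0
grip_force: 0.0
```

```bash
python3 -c "
from h import *
go(441.6,-232,23,0)
a=snapshot('scene')[130:230,190:310];b=snapshot('top')[160:210,190:250]
cv2.imwrite('pics/g4.png',np.hstack([cv2.resize(a,(400,333)),cv2.resize(b,(400,333))])[:,:,::-1])"
```

```text
shift cm [-0.1   0.08  9.51] turn z 0.002 yaw 0.1 tilt 0.03 pos [ 440.8 -231.   118.1] F [ 0.4 -0.9 -0.4] gap 1.0 t 13.7
```

View pics/g4.png

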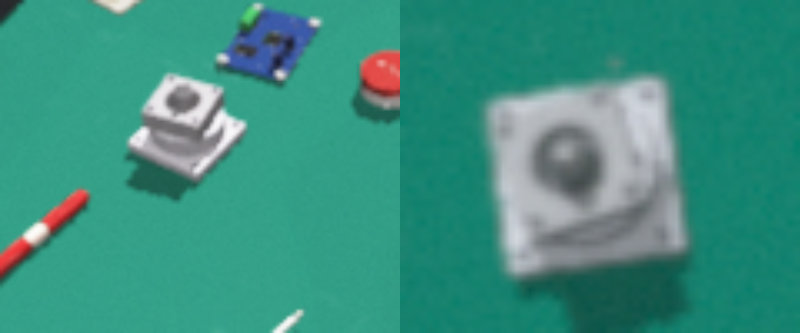

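The plate sits flat on the ring with the post through its bore. The bearing is next.

Call:
drive_tool --plan '[[[-0.1, 0.1, 5, 0, 0, 0, 100], [-0.1, 0.1, 8, 0, 0, 0, 100], [-0.1, 0.1, 9.4, 0, 0, 0, 100], [-0.1, 0.1, 9.4, 0, 0, 0, 100], [-0.1, 0.1, 9.4, 0, 0, 0, 35], [-0.1, 0.1, 9.4, 0, 0, 0, 35], [-0.1, 0.1, 9.4, 0, 0, 0, 35], [-0.1, 0.1, 9.4, 0, 0, 0, 35], [-0.1, 0.1, 9.4, 0, 0, 0, 35], [-0.1, 0.1, 9.4, 0, 0, 0, 35], [-0.1, 0.1, 9.4, 0, 0, 0, 35]]]'

```text
clock: 15.18
tool_pos: [442.6, -233.9, 26.3]
tcp_rot: [2.219, 2.219, 0.001]
contact_force: [-2.8, 1.0, 9.2]
finger_gap: 0.56
grip_force: 60.0
```

```bash
python3 -c "
from h import *
go(570.3,-147.2,120,0)"
```

```text
shift cm [ 8.67 12.77 -9.37] turn z 0.0 yaw 0.0 tilt 0.18 pos [ 442.6 -233.9   26.3] F [-2.8  1.   9.2] gap 0.56 t 15.175
```

Call:
drive_tool --plan '[[[0, 0, -3, 0, 0, 0, 35], [0, 0, -8, 0, 0, 0, 35], [2, 3, -9.4, 0, 0, 0, 35], [5, 8, -9.4, 0, 0, 0, 35], [7.5, 12, -9.4, 0, 0, 0, 35], [8.5, 12.8, -9.4, 0, 0, 0, 35], [8.5, 12.8, -9.4, 0, 0, 0, 35], [8.5, 12.8, -9.4, 0, 0, 0, 35], [8.5, 12.8, -9.4, 0, 0, 0, 35]]]'

```text
clock: 16.3
tool_pos: [568.5, -149.0, 118.3]
tcp_rot: [-2.223, -2.219, 0.001]
contact_force: [-0.2, 0.1, -0.8]
finger_gap: 0.554
grip_force: 62.0
```

```bash
python3 -c "
from h import *
go(570.3,-148.9,36,0)
a=snapshot('scene')[180:300,310:430];b=snapshot('top')[160:220,340:400]
cv2.imwrite('pics/g5.png',np.hstack([cv2.resize(a,(400,400)),cv2.resize(b,(400,400))])[:,:,::-1])"
```

```text
shift cm [0.01 0.18 8.23] turn z -0.002 yaw -0.1 tilt 0.04 pos [ 568.5 -149.   118.3] F [-0.2  0.1 -0.8] gap 0.554 t 16.3
```

View pics/g5.png

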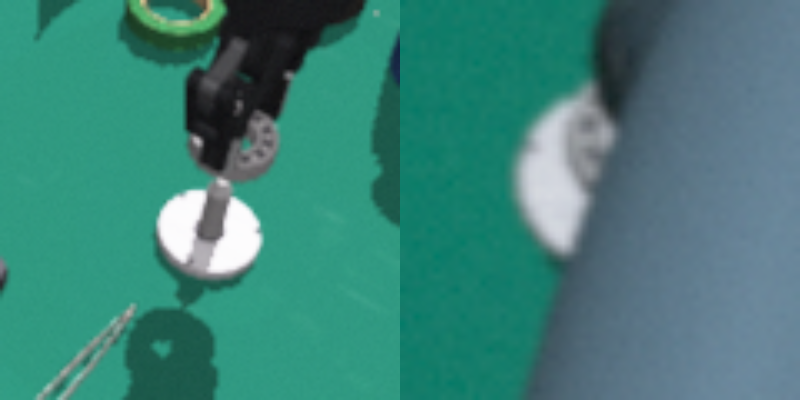

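The bearing is held just above the post tip. I'll check its alignment by projection before lowering.

```bash
python3 -c "
from h import *
print(proj('scene',(568.5,-147.2,99)),proj('scene',(570,-147.2,60)),ray('scene',381,223.5,99),ray('scene',310+222*.3,180+183*.3,60))"
```

```text
[379.72863491 222.75307593] [376.7887954  234.56512168] [ 568.40214718 -150.1235723 ] [ 568.99675249 -147.34805169]
```

Call:
drive_tool --plan '[[[0, 0.2, 0, 0, 0, 0, 35], [0, 0.2, 2, 0, 0, 0, 35], [0, 0.2, 4, 0, 0, 0, 35], [0, 0.2, 6, 0, 0, 0, 35], [0, 0.2, 7.5, 0, 0, 0, 35], [0, 0.2, 8.1, 0, 0, 0, 35], [0, 0.2, 8.1, 0, 0, 0, 35], [0, 0.2, 8.1, 0, 0, 0, 35]]]'

```text
clock: 17.4
tool_pos: [572.2, -148.4, 37.9]
tcp_rot: [2.221, 2.221, 0.001]
contact_force: [0.0, -0.3, -0.6]
finger_gap: 0.557
grip_force: 62.0
```

Call:
drive_tool --plan '[[[0, -0.1, 0.2, 0, 0, 0, 35], [0, -0.1, 0.2, 0, 0, 0, 35], [0, -0.1, 0.2, 0, 0, 0, 80], [0, -0.1, 0.2, 0, 0, 0, 80], [0, -0.1, 0.1, 0, 0, 0, 90], [0, -0.1, -2, 0, 0, 0, 90], [0, -0.1, -6, 0, 0, 0, 100], [0, -0.1, -10, 0, 0, 0, 100], [0, -0.1, -10, 0, 0, 0, 100]]]'

```text
clock: 18.52
tool_pos: [573.2, -149.1, 141.1]
tcp_rot: [2.217, 2.217, 0.005]
contact_force: [1.4, -0.2, 0.3]
finger_gap: 1.002
grip_force: 0.0
```

```bash
python3 -c "
from h import *
go(452.8,365,130,0)"
```

```text
shift cm [ 51.41 -12.04   1.11] turn z 0.0 yaw 0.0 tilt 0.42 pos [ 573.2 -149.1  141.1] F [ 1.4 -0.2  0.3] gap 1.002 t 18.525
```

Call:
drive_tool --plan '[[[51.4, -12, 1.1, 0, 0, 0, 100], [51.4, -12, 1.1, 0, 0, 0, 100], [51.4, -12, 1.1, 0, 0, 0, 100], [51.4, -12, 1.1, 0, 0, 0, 100], [51.4, -12, 1.1, 0, 0, 0, 100], [51.4, -12, 1.1, 0, 0, 0, 100], [51.4, -12, 1.1, 0, 0, 0, 100], [51.4, -12, 1.1, 0, 0, 0, 100], [51.4, -12, 1.1, 0, 0, 0, 100], [51.4, -12, 1.1, 0, 0, 0, 100], [51.4, -12, 1.1, 0, 0, 0, 100], [51.4, -12, 1.1, 0, 0, 0, 100]]]'

```text
clock: 20.02
tool_pos: [450.8, 364.4, 126.0]
tcp_rot: [2.224, 2.219, -0.001]
contact_force: [0.4, -0.4, -0.4]
finger_gap: 0.999
grip_force: 0.0
```

```bash
python3 -c "
from h import *
go(452.8,364.8,29,0)
a=snapshot('scene')[200:300,310:430];b=snapshot('top')[160:210,340:400]
cv2.imwrite('pics/g6.png',np.hstack([cv2.resize(a,(400,333)),cv2.resize(b,(400,333))])[:,:,::-1])
measure('top',['post_round'])"
```

```text
shift cm [0.04 0.2  9.7 ] turn z -0.002 yaw -0.1 tilt 0.05 pos [450.8 364.4 126. ] F [ 0.4 -0.4 -0.4] gap 0.999 t 20.025
top post_round [ 569.9 -147. ] size [69.8, 69.3] ang long -20.5
```

View pics/g6.png

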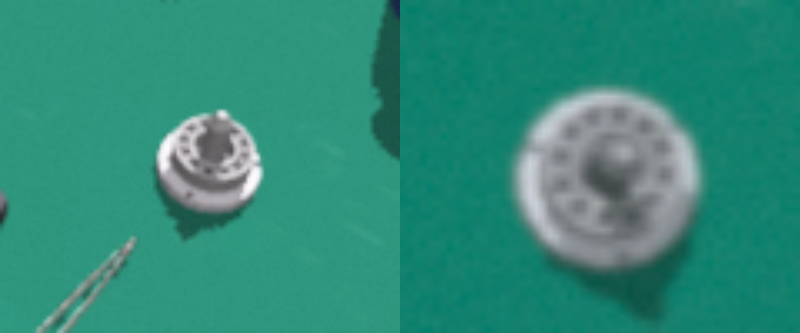

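The bearing is seated flat on the round foot. Now I'll grasp the sleeve.

Call:
drive_tool --plan '[[[0, 0.2, 5, 0, 0, 0, 100], [0, 0.2, 8, 0, 0, 0, 100], [0, 0.2, 9.6, 0, 0, 0, 100], [0, 0.2, 9.6, 0, 0, 0, 100], [0, 0.2, 9.6, 0, 0, 0, 20], [0, 0.2, 9.6, 0, 0, 0, 20], [0, 0.2, 9.6, 0, 0, 0, 20], [0, 0.2, 9.6, 0, 0, 0, 20], [0, 0.2, 9.6, 0, 0, 0, 20], [0, 0.2, 9.6, 0, 0, 0, 20], [0, 0.2, 9.6, 0, 0, 0, 20], [0, 0.2, 9.6, 0, 0, 0, 20]]]'

```text
clock: 21.68
tool_pos: [453.4, 366.5, 32.1]
tcp_rot: [2.221, 2.221, 0.004]
contact_force: [-2.0, -1.6, 7.4]
finger_gap: 0.398
grip_force: 59.0
```

```bash
python3 -c "
from h import *
go(570.3,-147,150,0)"
```

```text
shift cm [-51.35  11.69 -11.79] turn z -0.0 yaw -0.0 tilt 0.15 pos [453.4 366.5  32.1] F [-2.  -1.6  7.4] gap 0.398 t 21.675
```

Call:
drive_tool --plan '[[[0, 0, -4, 0, 0, 0, 20], [0, 0, -9, 0, 0, 0, 20], [-51.2, 11.7, -11.8, 0, 0, 0, 20], [-51.2, 11.7, -11.8, 0, 0, 0, 20], [-51.2, 11.7, -11.8, 0, 0, 0, 20], [-51.2, 11.7, -11.8, 0, 0, 0, 20], [-51.2, 11.7, -11.8, 0, 0, 0, 20], [-51.2, 11.7, -11.8, 0, 0, 0, 20], [-51.2, 11.7, -11.8, 0, 0, 0, 20], [-51.2, 11.7, -11.8, 0, 0, 0, 20], [-51.2, 11.7, -11.8, 0, 0, 0, 20], [-51.2, 11.7, -11.8, 0, 0, 0, 20]]]'

```text
clock: 23.18
tool_pos: [570.0, -148.3, 148.5]
tcp_rot: [2.224, 2.217, 0.001]
contact_force: [-1.1, 0.8, -1.5]
finger_gap: 0.4
grip_force: 60.0
```

Call:
drive_tool --plan '[[[0, 0, 0, 0, 0, 0, 20], [0, 0, 0, 0, 0, 0, 20], [0, 0, 0, 0, 0, 0, 20]]]'

```text
clock: 23.55
tool_pos: [569.4, -145.0, 148.3]
tcp_rot: [-2.219, -2.223, -0.0]
contact_force: [0.1, 0.3, -1.6]
finger_gap: 0.406
grip_force: 60.0
```

```bash
python3 -c "
from h import *
go(570.5,-145.5,58,0)
a=snapshot('scene')[160:300,310:430]
cv2.imwrite('pics/g7.png',cv2.resize(a,(480,560))[:,:,::-1])
print(proj('scene',(570,-147,118)),proj('scene',(570,-147,140)))"
```

```text
shift cm [-0.05  0.11  9.03] turn z 0.002 yaw 0.1 tilt 0.02 pos [ 569.4 -145.   148.3] F [ 0.1  0.3 -1.6] gap 0.406 t 23.55
[381.7340359  215.95384474] [383.7879137  208.37469476]
```

View pics/g7.png

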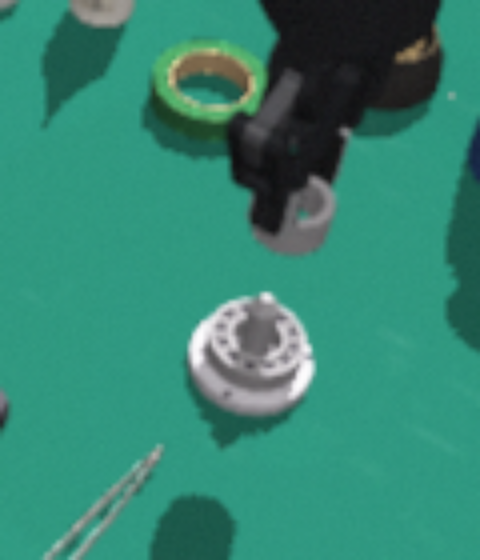

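The sleeve is level over the post within about 2 px of the prediction, so I'll lower it.

Call:
drive_tool --plan '[[[0, 0.1, 2, 0, 0, 0, 20], [0, 0.1, 4, 0, 0, 0, 20], [0, 0.1, 6, 0, 0, 0, 20], [0, 0.1, 7.5, 0, 0, 0, 20], [0, 0.1, 8.5, 0, 0, 0, 20], [0, 0.1, 9, 0, 0, 0, 20], [0, 0.1, 9, 0, 0, 0, 20], [0, 0.1, 9.1, 0, 0, 0, 20], [0, 0.1, 9.1, 0, 0, 0, 20]]]'

```text
clock: 24.72
tool_pos: [570.9, -146.3, 57.8]
tcp_rot: [2.221, 2.221, 0.001]
contact_force: [0.1, 0.3, -0.7]
finger_gap: 0.398
grip_force: 60.0
```

Call:
drive_tool --plan '[[[0, 0, 0.1, 0, 0, 0, 20], [0, 0, 0.1, 0, 0, 0, 20], [0, 0, 0.1, 0, 0, 0, 70], [0, 0, 0.1, 0, 0, 0, 70], [0, 0, 0.1, 0, 0, 0, 80], [0, 0, -2, 0, 0, 0, 90], [0, 0, -6, 0, 0, 0, 100], [0, 0, -9, 0, 0, 0, 100], [0, 0, -9, 0, 0, 0, 100]]]'

```text
clock: 25.85
tool_pos: [572.6, -146.9, 150.1]
tcp_rot: [2.218, 2.218, 0.004]
contact_force: [0.2, -0.1, 0.0]
finger_gap: 1.002
grip_force: 0.0
```

```bash
python3 -c "
from h import *
go(444.5,-44,130,-23.8)"
```

```text
shift cm [ 10.29 -12.81   2.01] turn z 0.415 yaw 0.0 tilt 0.33 pos [ 572.6 -146.9  150.1] F [ 0.2 -0.1  0. ] gap 1.002 t 25.85
```

Call:
drive_tool --plan '[[[10.3, -12.8, 2, 0, 0, 0.43, 100], [10.3, -12.8, 2, 0, 0, 0.43, 100], [10.3, -12.8, 2, 0, 0, 0.43, 100], [10.3, -12.8, 2, 0, 0, 0.43, 100], [10.3, -12.8, 2, 0, 0, 0.43, 100], [10.3, -12.8, 2, 0, 0, 0.43, 100], [10.3, -12.8, 2, 0, 0, 0.43, 100]]]'

```text
clock: 26.72
tool_pos: [443.7, -43.8, 127.4]
tcp_rot: [2.644, 1.695, 0.001]
contact_force: [0.0, -0.8, 0.2]
finger_gap: 0.998
grip_force: 0.0
```

```bash
python3 -c "
from h import *
go(444.5,-44,27,-24.6)
a=snapshot('scene')[200:300,310:430];b=snapshot('top')[160:210,340:400]
cv2.imwrite('pics/g8.png',np.hstack([cv2.resize(a,(400,333)),cv2.resize(b,(400,333))])[:,:,::-1])"
```

```text
shift cm [ 0.02  0.08 10.04] turn z -0.001 yaw -24.7 tilt 0.05 pos [443.7 -43.8 127.4] F [ 0.  -0.8  0.2] gap 0.998 t 26.725
```

View pics/g8.png

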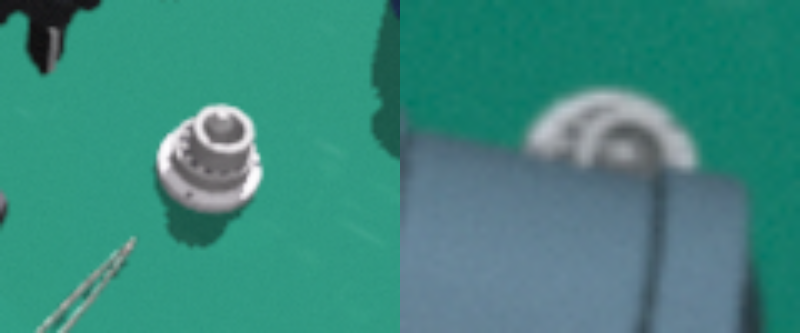

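The sleeve sits flat on the bearing with the post tip inside its bore. The nut is last.

Call:
drive_tool --plan '[[[0, 0.1, 5, 0, 0, 0, 100], [0, 0.1, 8, 0, 0, 0, 100], [0, 0.1, 10, 0, 0, 0, 100], [0, 0.1, 10, 0, 0, 0, 100], [0, 0.1, 10, 0, 0, 0, 30], [0, 0.1, 10, 0, 0, 0, 30], [0, 0.1, 10, 0, 0, 0, 30], [0, 0.1, 10, 0, 0, 0, 30], [0, 0.1, 10, 0, 0, 0, 30], [0, 0.1, 10, 0, 0, 0, 30], [0, 0.1, 10, 0, 0, 0, 30]]]'

```text
clock: 28.2
tool_pos: [444.7, -43.9, 28.9]
tcp_rot: [2.642, 1.695, 0.003]
contact_force: [-1.6, 0.4, 7.4]
finger_gap: 0.534
grip_force: 60.1
```

```bash
python3 -c "
from h import *
go(570.3,-147,160,-24.6)"
```

```text
shift cm [ -4.14  15.71 -13.11] turn z -0.001 yaw -24.6 tilt 0.17 pos [444.7 -43.9  28.9] F [-1.6  0.4  7.4] gap 0.534 t 28.2
```

Call:
drive_tool --plan '[[[0, 0, -4, 0, 0, 0, 30], [0, 0, -9, 0, 0, 0, 30], [-1, 4, -13.1, 0, 0, 0, 30], [-3, 10, -13.1, 0, 0, 0, 30], [-4.1, 14, -13.1, 0, 0, 0, 30], [-4.1, 15.7, -13.1, 0, 0, 0, 30], [-4.1, 15.7, -13.1, 0, 0, 0, 30], [-4.1, 15.7, -13.1, 0, 0, 0, 30], [-4.1, 15.7, -13.1, 0, 0, 0, 30], [-4.1, 15.7, -13.1, 0, 0, 0, 30]]]'

```text
clock: 29.45
tool_pos: [568.5, -145.8, 158.5]
tcp_rot: [-2.644, -1.697, 0.0]
contact_force: [-0.8, 1.0, -2.2]
finger_gap: 0.531
grip_force: 62.6
```

```bash
python3 -c "
from h import *
go(570.3,-147,77,-24.6)
a=snapshot('scene')[160:300,310:430]
cv2.imwrite('pics/g9.png',cv2.resize(a,(480,560))[:,:,::-1])
print((proj('scene',(570.3,-147,129))-[310,160])*4,(proj('scene',(570.3,-147,147))-[310,160])*4)"
```

```text
shift cm [-0.03  0.21  8.15] turn z -0.0 yaw -24.6 tilt 0.02 pos [ 568.5 -145.8  158.5] F [-0.8  1.  -2.2] gap 0.531 t 29.45
[291.3170499  208.45178421] [298.15854032 183.21944061]
```

View pics/g9.png

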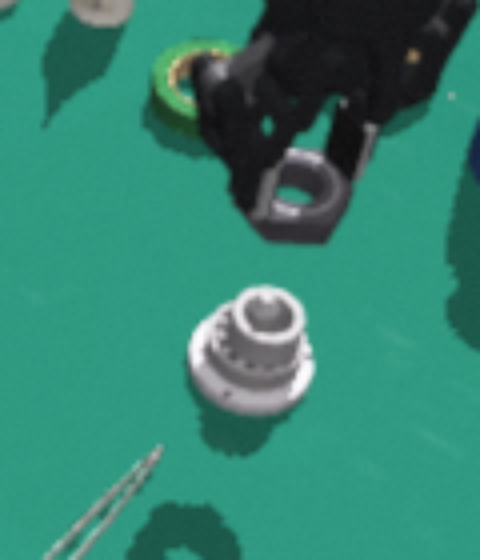

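The nut is within about 1 px of the predicted spot, so I'll lower it.

Call:
drive_tool --plan '[[[0, 0.1, 2, 0, 0, 0, 30], [0, 0.1, 4, 0, 0, 0, 30], [0, 0.1, 6, 0, 0, 0, 30], [0, 0.1, 7.2, 0, 0, 0, 30], [0, 0.1, 7.9, 0, 0, 0, 30], [0, 0.1, 8.1, 0, 0, 0, 30], [0, 0.1, 8.2, 0, 0, 0, 30], [0, 0.1, 8.2, 0, 0, 0, 30]]]'

```text
clock: 30.5
tool_pos: [570.4, -146.9, 76.8]
tcp_rot: [2.644, 1.696, 0.001]
contact_force: [-0.6, 0.1, -1.7]
finger_gap: 0.525
grip_force: 62.5
```

Call:
drive_tool --plan '[[[0, 0, 0.1, 0, 0, 0, 30], [0, 0, 0.1, 0, 0, 0, 30], [0, 0, 0.1, 0, 0, 0, 75], [0, 0, 0.1, 0, 0, 0, 80], [0, 0, 0.1, 0, 0, 0, 90], [0, 0, -2, 0, 0, 0, 90], [0, 0, -6, 0, 0, 0, 100], [6, -2, -9, 0, 0, 0, 100], [12, -6, -9, 0, 0, 0, 100], [18, -10, -9, 0, 0, 0, 100], [18, -10, -9, 0, 0, 0, 100], [18, -10, -9, 0, 0, 0, 100]]]'

```text
clock: 32.0
tool_pos: [553.6, 60.4, 166.4]
tcp_rot: [-2.641, -1.701, 0.0]
contact_force: [-0.2, -0.2, -0.1]
finger_gap: 0.999
grip_force: 0.0
```

```bash
python3 -c "
from h import *
s=snapshot('scene');t=snapshot('top')
a=s[190:290,310:430];b=t[160:210,340:400];c=s[130:230,190:310];d=t[160:210,190:250]
r=lambda x:cv2.resize(x,(360,300))
cv2.imwrite('pics/g10.png',np.vstack([np.hstack([r(a),r(b)]),np.hstack([r(c),r(d)])])[:,:,::-1])
measure('scene',['marker','driver','tweez'])
print(get_state()['tool_pos'])
for n,(x0,y0),p in(('s',(310,190),(570,-147.2)),('s',(190,130),(582.8,233))):
  for z in (42,60,65): print(z,(proj('scene',(*p,z))-[x0,y0])*3)
for (x0,y0),p in(((340,160),(570,-147.2)),((190,160),(582.8,233))):
  for z in (42,60,65): print(z,(proj('top',(*p,z))-[x0,y0])*6)
"
```

```text
scene marker [419.7 245.6] size [139.6, 22.0] ang long 3.9
scene driver [394.1  57.5] size [167.8, 31.0] ang long -4.0
scene tweez [ 423.  -136.3] size [130.6, 16.6] ang long -1.3
[554.36678395  57.76195805 166.25229772]
42 [195.9894112  149.83002844]
60 [200.36638619 133.69536504]
65 [201.60714166 129.12161904]
42 [165.12104596  90.39421058]
60 [163.56385138  73.74877696]
65 [163.12390647  69.0460418 ]
42 [195.81127083 143.67167442]
60 [201.8304897  135.95544254]
65 [203.53232663 133.7738026 ]
42 [150.02373093 141.5799842 ]
60 [142.94016611 133.89154028]
65 [140.93766137 131.71803785]
```

View pics/g10.png

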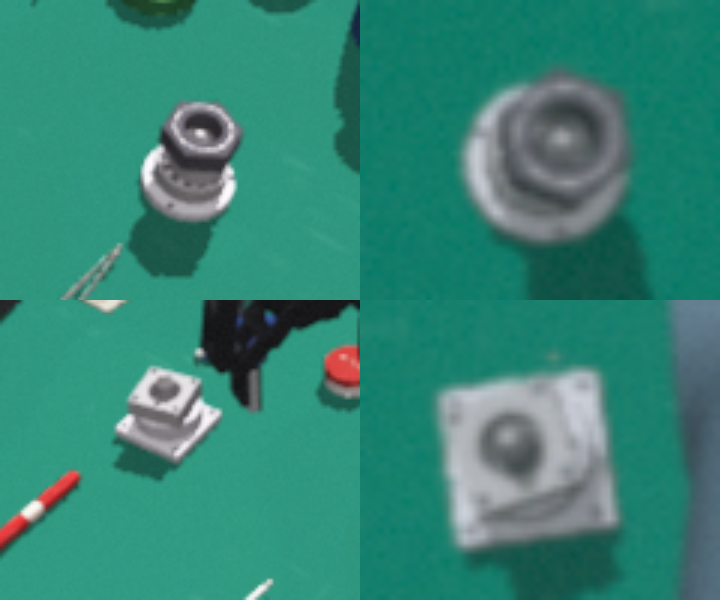

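Both stacks sit flat and centred: the nut's bore is within about 1 px of the expected point at 65 mm, and the plate's bore surrounds its post. The tools haven't moved.

```bash
python3 -c "
from rig import *
print(job_done())"
```

```text
the job is handed in; nothing more can be done
None
```

Both posts are loaded in the order you gave, every part looked flat, centred and fully down in the last pictures, the tools did not move, and I handed the job in at about 32 s on the robot's clock; no verdict was shown.

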